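# Put the wrench away under the caddy's flush sliding lid

### The arm

A 6-joint arm with a two-finger parallel gripper is mounted at the origin on a cart in front of the work surface, level with it; the furniture and walls round the work are solid. World frame = base frame: x ahead of the robot, y to its left, z up, the work surface at z = 0. Lengths are in m, angles in rad, forces in N, time in s.
With the tool pointing down it reaches from about 0.35 to 0.95 m from the base axis. Payload 17.4 kg.
Tool frame: the origin (TCP) lies midway between the tips of the shut fingers; the grasp point (between the pads) lies bot.grip_point_offset behind it (bot.grip_point_offset is the distance from the TCP to the grasp point, in m); z points along the fingers, y is the line along which they close (so a half turn about z gives the same grasp; the last joint's range is limited). The gripper opens to 93 mm and grips with 3 to 60 N. Pads are 15 mm wide; open, the fingers measure 128 mm over their backs; the gripper's body (75 mm by 188 mm) begins 65 mm behind the grasp point.
Start: joints at [1.108, 0.116, 1.442, -0, 1.584, -0.038], TCP at [0.278, 0.615, 0.219] pointing down, gripper open.
Joint ranges: [-2.83, 2.83], [-0.83, 2.19], [0.07, 2.5], [-1.14, 4.28], [0.01, 3], [-2.97, 2.97]. Speed limits (rad/s): [1.89, 1.89, 2.22, 3.14, 3.14, 3.14].

### API

Orientations are given as [roll, pitch, yaw] about the fixed x, y, z axes, in that order (R = Rz(yaw) Ry(pitch) Rx(roll)).
In Python, from bench import bot, imaging gives the robot as it stands.
- The arm moves only by the shell command python3 -m creep 'ROWS' [FORCE]. ROWS is JSON, a list of rows, each a list of 5 numbers: the gripper's target within -1 to 1 (shut at 1, half-way at 0, fully open at -1), then the shift along the tool's x, y, z in units of 25 mm (1.0 is 25 mm), then the turn about the tool's z in units of 8 degrees (1.0 is 8 degrees). In form: [[gripper, x, y, z, turn], ...]. A call has 1 to 10 rows; each row is the pose to reach, as a shift and turn from the pose commanded when the call began, along the tool's axes at that moment; what a row does not reach only later rows make up. A row lasts 1/10 s, in which the tool goes at most 50 mm and 8.59 degrees, less where a joint would pass 70% of its speed; a pose out of reach is approached as far as the arm can. A call with a gripper value outside its range is refused whole. The fingers move at their own pace and stop on an object; FORCE is the grip in N (left out, the last holds). Time passes only in rows, so rows that repeat a pose let the fingers close. It gives the time, the measured TCP pose, the force, the opening and the grip force at its end, in the units of the state.
- bot.read_state(): the state, without advancing time (a new reading comes with each control period).
- imaging.get_image(name): name is "scene" or "top" or "wrist"; returns the picture (384x512x3 uint8, red, green, blue); there is no depth.
- imaging.camera_model(name): a dict with "vfov" (degrees; the focal length in pixels is half the picture's height over the tangent of half this angle, whatever the lens; pixels are square), "cx", "cy" (the principal point, pixels), "position" and "rotation" of the camera in the world. Camera axes: x right, y up, looking along -z (the intrinsics and any distortion apply to the point x, -y, -z); pixel columns grow to the right and rows downward; lengths in m; the calibration is good to about 2 mm. A picture is of the moment at which its call begins: read the wrist's pose just before it. camera_model takes no time and is no camera call; for the wrist camera it gives the pose at the moment of the call.
- bot.close_job(): hands the job in; it is judged then, once.
The state is a dict: "time": time; "q": joint angles; "qd": joint speeds; "tau": joint torques, N m; "eef_pos": TCP position; "tool_rot": TCP orientation; "wrist_force": force on the tool from outside, world axes, zero at the start; "wrist_torque": the same for the moment, N m; "gripper_width": opening from 0.0 (shut) to 1.0 (fully open); "gripper_force": force on a finger pad.
Only numpy, scipy, OpenCV 4.12 (cv2) and the standard library are available. Lean on these libraries where they do the work, as an engineer would, in place of code of your own. Each camera call takes 0.05 s, during which the arm holds its last target. There are 200 camera calls.

### The job

Put the combination wrench away in the socket caddy: slide the flush plywood lid of the wrench well back by pressing on it with the fingertips, lay the wrench flat in the well, and slide the lid fully shut again. Press only as firmly as the lid needs to move, because the thin wood cracks if it is leaned on, and leave the other things on the bench where they are.

Things in the scene. Friction and masses are not known exactly. Their poses are not given: they have to be found in the camera images.
- caddy: Brown wooden socket caddy, 222 deep (x) x 215 wide (y) mm, fast on the bench. Origin: centre of its underside; z up, x from front to back, y along its width. Side walls 42 mm high with inner lips at y = +-95 mm; front wall 8 mm thick, outer face x = -111 mm, 38 mm high. The robot must never press any part of it with more than 30 N: the lid would crack.
- lid (a joint): Travel (m) of the flush lid, a plain plywood plate 4 mm thick, no handle, top at caddy z = 38 mm: 0 shut against the front wall (may start up to 5 mm ajar), 0.074 fully open at a stop, slid along caddy +x under the deck; a strip 47 mm deep then stays in view. Takes 3.5 N to slide, either way, so a bare fingertip must press with 10 to 15 N to carry it without slipping; stays where left.
- lid_front (a point): Middle of the lid's front edge, on its top face; moves with the lid along the caddy's x. With the lid shut, 121 mm of lid lie in view behind it, up to the deck. The lid hardly gives: pressed by a stiff arm, the force rises by some 20 N per mm.
- deck_edge (a point): Middle of the top front edge of the caddy's fixed deck, at caddy x = +18, z = 46 mm: 8 mm above the lid's top. Behind it, two rows of steel sockets stand up to z = 70 mm, the first 19 mm back.
- well_floor (a point): Centre of the floor (74 x 194 mm, caddy x = -103 to -29, y = +-97, z = 6 mm) of the wrench well under the lid, 32 mm below the lid's top face. Axes as the caddy's. The well is wide open only with the lid fully back.
- wrench: Steel combination wrench lying flat on the bench, open jaw at one end and ring at the other: 169 mm long (its y), heads 30 mm wide (x), 9 mm thick; the shank between them is 11 mm wide (x) and 7 mm thick, from z = 1 to 8 mm. Origin: middle of its length, on its underside; weighs 0.1 to 0.2 kg.
- pliers: Bystander: combination pliers, 176 mm long, lying flat. Wrench and pliers may lie on either side of the caddy.
- bit_box: Bystander: drill bit case, 48 x 100 x 32 mm, to the right of the caddy.
- tape_measure: Bystander: tape measure, 38 x 80 x 67 mm, behind the caddy on the left.
- combo_square: Bystander: combination square, 250 mm long, lying flat at the far left. Behind it stands a tall drawer cabinet, and a lamp's arm and shade hang above at about x = 0.69, y = 0.39, z = 0.56 m: keep the arm clear of them.
- sanding_block: Bystander: cork sanding block, 62 x 111 x 35 mm, far right.

How it is judged:
On the way, in this order (a step that is already met when the one before it is completed fails the run):
1. the lid is slid back far enough to take the wrench (more than 50 mm) (value of joint lid above 0.05 m), for 0.2 s.
2. the wrench lies in the well (x of wrench in the frame of caddy between -0.104 and -0.028 m and y of wrench in the frame of caddy between -0.03 and 0.03 m and height (world z) of wrench below 0.02 m), for 0.2 s.
At the end, for the whole second after the job is handed in: The wrench lies flat (within 0.2 rad) and still on the floor of the caddy's well, and the lid is fully shut over it (within 2 mm of the front wall) (all of step 2 and value of joint lid below 0.002 m and angle between the z axis of wrench and the z axis of caddy, either way round below 0.2 rad and linear speed of wrench below 0.02 m/s); the robot touches nothing.
It fails at once if the robot presses on the caddy or its lid with more than 30 N (contact force between any of the fingers, the arm and caddy above 30 N).
It fails at once if a bystander is moved by more than 30 mm (distance of any of pliers, bit_box, tape_measure, combo_square, sanding_block from where it was at the start of the episode above 0.03 m).
It also fails if it takes over 72 s, if anything falls off the work surface, if the arm or the gripper's body presses on something with over 40 N, if the wrist force passes 120 N, or if a joint passes its speed limit or range.

## Working session

There is one attempt and no reset: what is moved stays moved. The work goes in short steps, Python scripts to look and compute and a shell command to move; the robot and the scene stay as the last step left them, time stands still between calls to the robot, and variables do not carry over. Pictures are saved under pics/ and viewed, at most 10 in all, crops included, and the job is handed in when it is done.

```bash
mkdir -p pics; cat > h.py <<'E'
from bench import bot, imaging
import numpy as np, cv2
def shot(n,f,crop=None,s=1):
    im=imaging.get_image(n)[:,:,::-1]
    cv2.imwrite('pics/full_'+f,im)
    if crop: im=im[crop[1]:crop[3],crop[0]:crop[2]]
    cv2.imwrite('pics/'+f,cv2.resize(im,None,fx=s,fy=s,interpolation=cv2.INTER_CUBIC))
def ray(m,u,v):
    f=192/np.tan(np.radians(m['vfov'])/2)
    d=np.array([(u-m['cx'])/f,-(v-m['cy'])/f,-1.])
    return np.array(m['position']),np.array(m['rotation'])@d
def pix2w(m,u,v,z):
    p,d=ray(m,u,v); return p+d*(z-p[2])/d[2]
E
python3 - <<'E'
from h import *
for n in('top','scene','wrist'): print(n,imaging.camera_model(n))
shot('top','t0.png',None,1.5)
print(bot.read_state(),bot.grip_point_offset)
E
```

```text
top {'vfov': 43.72121072586977, 'cx': 261.0078320981418, 'cy': 191.88397207604575, 'position': array([-0.12563291, -0.01582032,  1.58792375]), 'rotation': array([ 0.43418204, -0.01290112, -1.53430106])}
scene {'vfov': 51.13841289643337, 'cx': 255.74475248436198, 'cy': 192.00382326757384, 'position': array([-0.50149597, -0.64459206,  0.73036114]), 'rotation': array([ 1.095973  ,  0.0166388 , -1.04137967])}
wrist {'vfov': 58.96701702901128, 'cx': 256.4801623760243, 'cy': 190.12821017628875, 'position': array([0.2177075 , 0.64231334, 0.38301601]), 'rotation': array([-2.41670409e-01,  9.71355807e-04,  1.14555466e+00])}
{'time': 0.05, 'q': array([ 1.10818642e+00,  1.16473538e-01,  1.44223924e+00,  2.13947910e-05,
        1.58399253e+00, -3.77902314e-02]), 'qd': array([-0.00085286, -0.00045346, -0.00249739,  0.00027103, -0.00060857,
       -0.00016074]), 'tau': array([ 3.92204938e-04, -7.23588037e+01, -6.24500871e+01,  7.82693108e-02,
        2.29571963e-02, -1.26353630e-04]), 'eef_pos': array([0.27811522, 0.61482929, 0.21792973]), 'tool_rot': array([-3.14048160e+00, -6.34155950e-05,  2.71677322e+00]), 'wrist_force': array([ 0.33917935,  0.32546081, -0.42392207]), 'wrist_torque': array([ 0.02976704,  0.00779138, -0.02571941]), 'gripper_force': 0.0, 'gripper_width': 1.0002183180069495} 0.0188
```

View pics/t0.png

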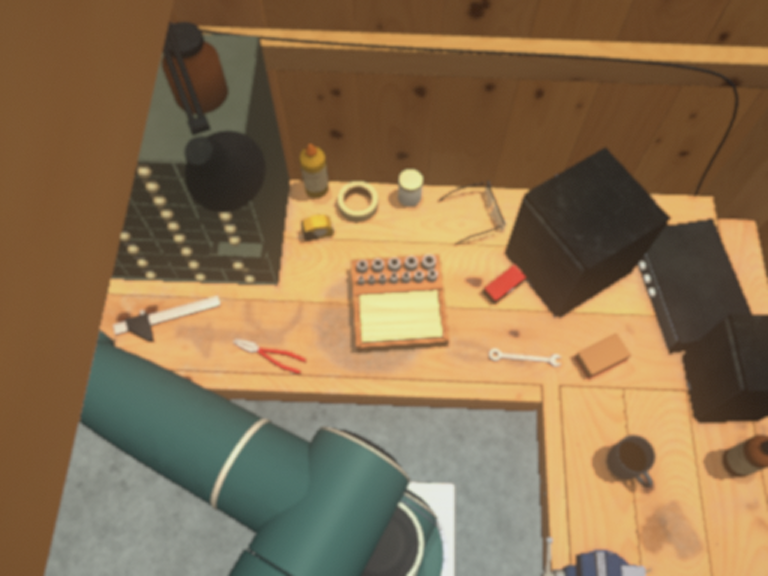

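The top view shows the caddy around (397,305) in the 1.5x picture. The wrench is to its right from (490,355) to (560,359), the pliers are at left (270,355), the bit box is red at (503,284), and the sanding block is at (602,356).

```bash
sed -i "s/np.array(m\['rotation'\])@d/Rotation.from_euler('xyz',m['rotation']).as_matrix()@d/; s/^import numpy.*/&\nfrom scipy.spatial.transform import Rotation/" h.py
python3 - <<'E'
from h import *
im=cv2.imread('pics/full_t0.png')[165:265,225:385]
cv2.imwrite('pics/t0c.png',cv2.resize(im,None,fx=5,fy=5,interpolation=cv2.INTER_CUBIC))
E
```

```text
(no output)
```

View pics/t0c.png

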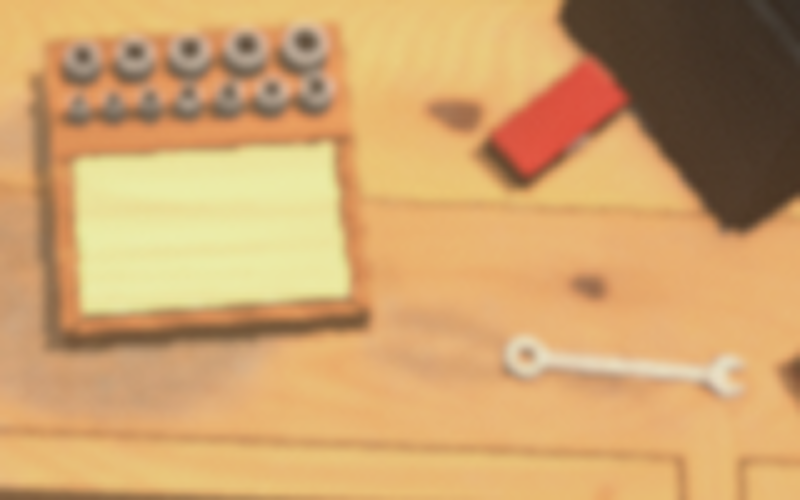

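The enlarged crop shows the lid's corners at (82,315), (352,297), (335,142) and (73,158). The wrench runs from its ring tip at (504,357) to its jaw tip at (745,376).

```bash
python3 - <<'E'
from h import *
m=imaging.camera_model('top')
c=lambda u,v,z: pix2w(m,225+(u+.5)/5-.5,165+(v+.5)/5-.5,z)
for n,u,v,z in [('FL',82,315,.038),('FR',352,297,.038),('BR',335,142,.046),('BL',73,158,.046),('cadFL',62,333,.038),('cadFR',367,315,.038),('cadBL',47,40,.046),('cadBR',340,25,.046),('ring',504,357,.005),('jaw',745,376,.005),('boxn',520,180,.032),('boxl',487,145,.032)]: print(n,c(u,v,z).round(4))
E
```

```text
FL [0.4547 0.0544 0.038 ]
FR [ 0.4758 -0.1318  0.038 ]
BR [ 0.5899 -0.1183  0.046 ]
BL [0.5696 0.0668 0.046 ]
cadFL [0.441  0.0674 0.038 ]
cadFR [ 0.4629 -0.1422  0.038 ]
cadBL [0.6623 0.0908 0.046 ]
cadBR [ 0.6837 -0.1211  0.046 ]
ring [ 0.448  -0.2411  0.005 ]
jaw [ 0.4409 -0.4094  0.005 ]
boxn [ 0.5722 -0.2513  0.032 ]
boxl [ 0.5987 -0.2283  0.032 ]
```

Caddy centre is at about (0.562, −0.027) with yaw 0.11 and the lid about 5 mm ajar. The wrench centre is at (0.4445, −0.325). Next I add a planner helper and make the first move, fingers shut, to above the lid.

```bash
cat >> h.py <<'E'
C=np.array([.562,-.027]); YAW=.11
def cad(x,y): return C+np.array([[np.cos(YAW),-np.sin(YAW)],[np.sin(YAW),np.cos(YAW)]])@[x,y]
def go(x,y,z,psi):
    s=bot.read_state(); R=Rotation.from_euler('xyz',s['tool_rot'])
    d=R.as_matrix().T@(np.array([x,y,z])-s['eef_pos'])/.025
    t=-(psi-s['tool_rot'][2]); t=(t+np.pi)%(2*np.pi)-np.pi
    print('shift',d.round(2),'turn',round(np.degrees(t)/8,2),'t',s['time'],'rpy',s['tool_rot'].round(4))
E
python3 -c "
from h import *
go(*cad(-.076,0),.10,1.681)"
```

```text
shift [-18.31 -20.26   4.74] turn 7.42 t 0.05 rpy [-3.1405e+00 -1.0000e-04  2.7168e+00]
```

```bash
python3 -m creep '[[1,-18.3,-20.2,0,7.4],[1,-18.3,-20.2,0,7.4],[1,-18.3,-20.2,0,7.4],[1,-18.3,-20.2,0,7.4],[1,-18.3,-20.2,0,7.4],[1,-18.3,-20.2,0,7.4],[1,-18.3,-20.2,0,7.4],[1,-18.3,-20.2,0,7.4],[1,-18.3,-20.2,0,7.4],[1,-18.3,-20.2,0,7.4]]' 20; python3 -c "
from h import *
go(*cad(-.076,0),.10,1.681)"
```

```text
time: 1.05
eef_pos: [0.4313, 0.1371, 0.2185]
tool_rot: [3.141, -0.0, 1.684]
wrist_force: [1.8, 0.3, 0.3]
gripper_width: 0.188
gripper_force: 0.0
shift [-7.1   1.41  4.74] turn 0.02 t 1.05 rpy [ 3.1415 -0.      1.6838]
```

```bash
python3 -m creep '[[1,-6,1.2,1,0],[1,-6,1.2,2.6,0],[1,-6,1.2,2.6,0],[1,-6,1.2,2.6,0],[1,-6,1.2,2.6,0],[1,-6,1.2,2.6,0],[1,-6,1.2,2.6,0]]'; python3 -c "
from h import *
go(*cad(-.076,0),.10,1.681)
shot('wrist','w1.png',None,1.5)
shot('scene','s1.png')
print(imaging.camera_model('wrist'))"
```

```text
time: 1.75
eef_pos: [0.4781, -0.0058, 0.1543]
tool_rot: [3.141, -0.0, 1.684]
wrist_force: [-0.5, -0.0, 0.5]
gripper_width: 0.005
gripper_force: 0.0
shift [-1.21  0.2   2.17] turn 0.02 t 1.75 rpy [ 3.1408 -0.      1.6845]
{'vfov': 58.96701702901128, 'cx': 256.4801623760243, 'cy': 190.12821017628875, 'position': array([0.46987081, 0.05984236, 0.31946415]), 'rotation': array([-0.24142392, -0.00157258,  0.11375142])}
```

View pics/w1.png

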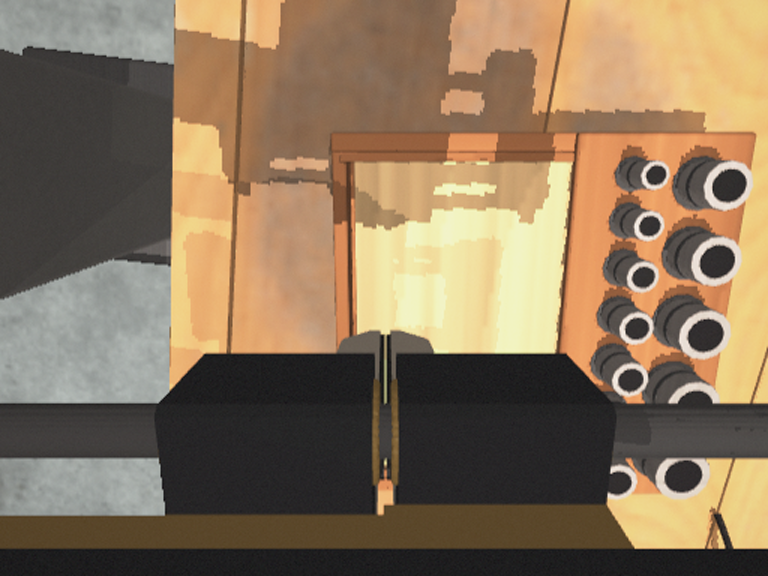

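The wrist view shows the caddy: front wall outer edge at about (332,160), lid front edge around (354,240), deck edge around (572,200), and the left-side outer wall from (332,133) to (756,133).

```bash
python3 - <<'E'
from h import *
m=imaging.camera_model('wrist')
c=lambda u,v,z: pix2w(m,(u+.5)/1.5-.5,(v+.5)/1.5-.5,z)[:2]
def tocad(p): 
    d=p-C; return np.array([np.cos(YAW)*d[0]+np.sin(YAW)*d[1],-np.sin(YAW)*d[0]+np.cos(YAW)*d[1]])
for n,u,v,z in [('cadFL',332,133,.042),('cadBL',756,133,.046),('front300',337,320,.038),('lidf170',354,175,.038),('lidf340',357,340,.038),('deck165',575,165,.046),('deck350',561,350,.046),('lipL',460,162,.042)]:
    p=c(u,v,z); print(n,p.round(4),tocad(p).round(4))
go(*cad(-.076,0),.055,1.681)
E
```

```text
cadFL [0.4413 0.0704] [-0.1093  0.11  ]
cadBL [0.6588 0.095 ] [0.1096 0.1107]
front300 [ 0.4529 -0.0326] [-0.109   0.0064]
lidf170 [0.4546 0.0502] [-0.0983  0.0885]
lidf340 [ 0.4657 -0.0434] [-0.0976 -0.0058]
deck165 [0.5693 0.0687] [0.0177 0.0943]
deck350 [ 0.5821 -0.0334] [ 0.0193 -0.0085]
lipL [0.5099 0.0634] [-0.0419  0.0956]
shift [-1.22  0.19  3.98] turn 0.03 t 1.85 rpy [3.1405e+00 1.0000e-04 1.6850e+00]
```

```bash
sed -i 's/C=np.array.*; /C=np.array([.563,-.0255]); /' h.py; python3 -m creep '[[1,-1.2,0.2,1.9,0],[1,-1.2,0.2,3.7,0],[1,-1.2,0.2,3.9,0],[1,-1.2,0.2,4,0],[1,-1.2,0.2,4,0],[1,-1.2,0.2,4,0],[1,-1.2,0.2,4,0]]'; python3 -c "
from h import *
go(*cad(-.076,0),.039,1.681)"
```

```text
time: 2.55
eef_pos: [0.4872, -0.0357, 0.0554]
tool_rot: [3.139, 0.001, 1.684]
wrist_force: [-0.6, 0.3, 0.7]
gripper_width: 0.005
gripper_force: 0.0
shift [0.07 0.02 0.66] turn 0.02 t 2.55 rpy [3.1393e+00 5.0000e-04 1.6840e+00]
```

```bash
python3 -m creep '[[1,0,0,0.35,0],[1,0,0,0.55,0],[1,0,0,0.6,0],[1,0,0,0.6,0],[1,0,0,0.6,0]]'
```

```text
time: 3.05
eef_pos: [0.4863, -0.0359, 0.0384]
tool_rot: [-3.141, -0.0, 1.683]
wrist_force: [0.7, 0.5, -0.2]
gripper_width: 0.002
gripper_force: 0.0
```

```bash
python3 -m creep '[[1,0,0,0.03,0],[1,0,0,0.03,0],[1,0,0,0.03,0]]'
```

```text
time: 3.35
eef_pos: [0.4865, -0.0359, 0.0382]
tool_rot: [3.141, 0.0, 1.683]
wrist_force: [-1.2, 0.5, 4.9]
gripper_width: 0.005
gripper_force: 2.6
```

```bash
python3 -m creep '[[1,0,0,0.015,0],[1,0,0,0.015,0],[1,0,0,0.015,0],[1,0,0,0.015,0]]'
```

```text
time: 3.75
eef_pos: [0.4866, -0.0359, 0.0382]
tool_rot: [3.141, 0.0, 1.684]
wrist_force: [-3.8, 1.4, 9.2]
gripper_width: 0.006
gripper_force: 4.3
```

```bash
python3 -m creep '[[1,0,0,0.012,0],[1,0,0.08,0.012,0],[1,0,0.16,0.012,0],[1,0,0.24,0.012,0],[1,0,0.32,0.012,0]]'
```

```text
time: 4.25
eef_pos: [0.4948, -0.0349, 0.0382]
tool_rot: [3.141, 0.0, 1.684]
wrist_force: [-3.8, 1.3, 12.4]
gripper_width: 0.003
gripper_force: 5.7
```

```bash
python3 -m creep '[[1,0,0.1,0,0],[1,0,0.2,0,0],[1,0,0.3,0,0],[1,0,0.4,0,0],[1,0,0.5,0,0],[1,0,0.6,0,0]]'
```

```text
time: 4.85
eef_pos: [0.5097, -0.0333, 0.0382]
tool_rot: [3.141, 0.0, 1.684]
wrist_force: [-3.0, 2.2, 10.6]
gripper_width: 0.009
gripper_force: 5.7
```

```bash
python3 -m creep '[[1,0,0.1,0.007,0],[1,0,0.2,0.007,0],[1,0,0.3,0.007,0],[1,0,0.4,0.007,0],[1,0,0.5,0.007,0],[1,0,0.6,0.007,0],[1,0,0.7,0.007,0],[1,0,0.8,0.007,0]]'
```

```text
time: 5.65
eef_pos: [0.5297, -0.0309, 0.0382]
tool_rot: [3.14, -0.0, 1.684]
wrist_force: [-3.1, 1.6, 12.0]
gripper_width: 0.007
gripper_force: 6.3
```

```bash
python3 -m creep '[[1,0,0.1,0.003,0],[1,0,0.2,0.003,0],[1,0,0.3,0.003,0],[1,0,0.4,0.004,0],[1,0,0.5,0.004,0],[1,0,0.6,0.005,0],[1,0,0.7,0.005,0],[1,0,0.8,0.005,0],[1,0,0.9,0.005,0]]'
```

```text
time: 6.55
eef_pos: [0.5521, -0.0284, 0.0382]
tool_rot: [3.14, -0.0, 1.684]
wrist_force: [-4.2, 2.7, 13.6]
gripper_width: 0.008
gripper_force: 6.7
```

```bash
python3 -m creep '[[1,0,0.05,-0.004,0],[1,0,0.1,-0.004,0],[1,0,0.1,-0.004,0]]'; python3 -m creep '[[1,0,0,-1,0],[1,0,0,-2.4,0],[1,0,0,-4,0],[1,0,0,-4,0],[1,0,0,-4,0],[1,0,0,-4,0]]'; python3 -c "
from h import *
print(bot.read_state()['wrist_force'])
p=(.4445,-.3253); go(*p,.15,1.529)
shot('top','t2.png',(225,165,385,265),5)"
```

```text
time: 6.85
eef_pos: [0.5547, -0.0281, 0.0382]
tool_rot: [3.14, -0.0, 1.684]
wrist_force: [-2.3, 2.5, 11.6]
gripper_width: 0.006
gripper_force: 5.8
time: 7.45
eef_pos: [0.5535, -0.0282, 0.1357]
tool_rot: [-3.14, -0.0, 1.684]
wrist_force: [0.1, -0.2, -0.4]
gripper_width: 0.006
gripper_force: 0.0
[ 0.06939766 -0.17071166 -0.44828737]
shift [-11.32  -5.67  -0.57] turn 1.11 t 7.45 rpy [-3.1400e+00 -3.0000e-04  1.6835e+00]
```

View pics/t2.png

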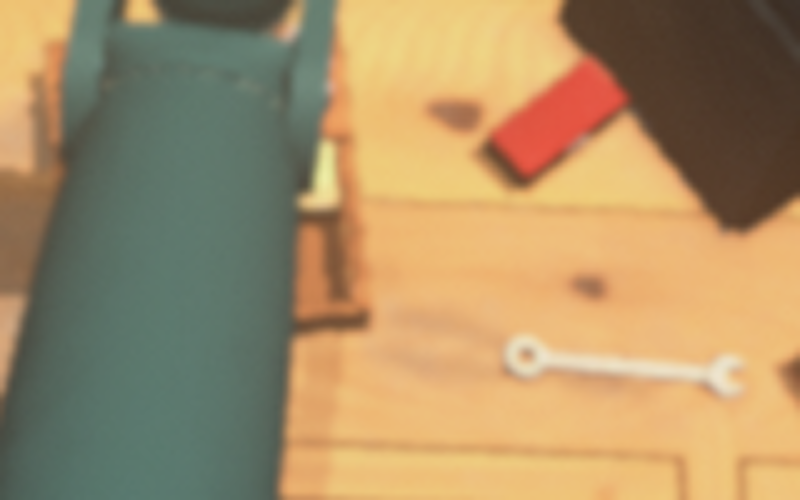

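The lid is back: its front edge shows at about (318,208) and the well is open. The wrench is unmoved. Next is the wrench.

```bash
python3 -m creep '[[0,-11.3,-5.7,-0.5,1.1],[0,-11.3,-5.7,-0.5,1.1],[0,-11.3,-5.7,-0.5,1.1],[0,-11.3,-5.7,-0.5,1.1],[0,-11.3,-5.7,-0.5,1.1],[0,-11.3,-5.7,-0.5,1.1],[0,-11.3,-5.7,-0.5,1.1],[0,-11.3,-5.7,-0.5,1.1],[0,-11.3,-5.7,-0.5,1.1],[0,-11.3,-5.7,-0.5,1.1]]' 30; python3 -c "
from h import *
shot('wrist','w3.png',None,1.5)
print(imaging.camera_model('wrist'))
p=(.4445,-.3253); go(*p,.06,1.529)"
```

```text
time: 8.5
eef_pos: [0.4446, -0.3237, 0.149]
tool_rot: [-3.141, -0.001, 1.531]
wrist_force: [-0.1, -0.1, 0.0]
gripper_width: 0.496
gripper_force: 0.0
{'vfov': 58.96701702901128, 'cx': 256.4801623760243, 'cy': 190.12821017628875, 'position': array([ 0.44671038, -0.25786966,  0.3143541 ]), 'rotation': array([-0.24082842, -0.00025948, -0.03969637])}
shift [-0.06 -0.    3.57] turn 0.02 t 8.55 rpy [-3.1414e+00 -4.0000e-04  1.5315e+00]
```

View pics/w3.png

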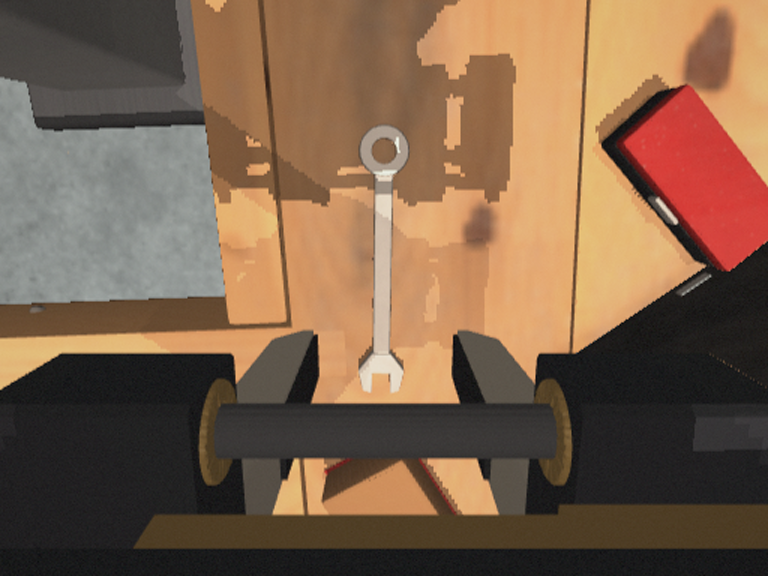

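The wrist view shows the wrench between the open fingers: ring tip (384,124), jaw tip (380,391), finger inner faces at 318 and 453. The sanding block lies beyond the jaw.

```bash
python3 - <<'E'
from h import *
m=imaging.camera_model('wrist')
c=lambda u,v,z: pix2w(m,(u+.5)/1.5-.5,(v+.5)/1.5-.5,z)[:2]
a,b=c(384,124,.006),c(381,391,.006); print(a,b,(a+b)/2,np.linalg.norm(a-b)); d=a-b; print('yaw',np.arctan2(-d[0],d[1]))
print(c(384.5,178,.007),c(382,350,.007))
go(*(a+b)/2,.06,np.pi/2+np.arctan2(-d[0],d[1]))
E
```

```text
[ 0.44703966 -0.23745623] [ 0.4383464  -0.40477022] [ 0.44269303 -0.32111323] 0.1675396728957645
yaw -0.05191109245154241
[ 0.44611047 -0.26798421] [ 0.44019934 -0.3758184 ]
shift [ 0.1  -0.08  3.57] turn 0.09 t 8.55 rpy [-3.1414e+00 -4.0000e-04  1.5315e+00]
```

```bash
python3 -m creep '[[0,0.05,-0.05,1.8,0.1],[0,0.05,-0.05,3.6,0.1],[0,0.05,-0.05,4.6,0.1],[0,0.05,-0.05,5.2,0.1],[0,0.05,-0.05,5.6,0.1],[0,0.05,-0.05,5.6,0.1],[0,0.05,-0.05,5.6,0.1],[0,0.05,-0.05,5.6,0.1]]'; python3 -c "
from h import *
go(.4435,-.323,.003,1.522)"
```

```text
time: 9.35
eef_pos: [0.4436, -0.3241, 0.0109]
tool_rot: [3.14, 0.001, 1.516]
wrist_force: [-0.6, -0.5, 0.3]
gripper_width: 0.5
gripper_force: 0.0
shift [ 0.04 -0.01  0.32] turn -0.04 t 9.35 rpy [3.1400e+00 1.2000e-03 1.5161e+00]
```

```bash
python3 -m creep '[[0,0,0,0.2,0],[0,0,0,0.3,0],[0,0,0,0.3,0],[1,0,0,0.3,0],[1,0,0,0.3,0],[1,0,0,0.3,0],[1,0,0,0.3,0],[1,0,0,0.3,0],[1,0,0,0.3,0],[1,0,0,0.3,0]]' 30; python3 -m creep '[[1,0,0,-1,0],[1,0,0,-2.5,0],[1,0,0,-4,0],[1,0,0,-4.8,0],[1,0,0,-4.8,0],[1,0,0,-4.8,0]]';  python3 -c "
from h import *
print(bot.read_state()['gripper_width']*93)
go(*cad(-.066,0),.13,1.681)"
```

```text
time: 10.35
eef_pos: [0.443, -0.3237, 0.0021]
tool_rot: [3.141, 0.0, 1.516]
wrist_force: [0.0, 0.0, 0.1]
gripper_width: 0.11
gripper_force: 30.0
time: 10.95
eef_pos: [0.4428, -0.3235, 0.1212]
tool_rot: [-3.141, -0.0, 1.516]
wrist_force: [-0.9, -0.6, -2.1]
gripper_width: 0.112
gripper_force: 30.0
10.450816827773176
shift [11.73  1.55 -0.35] turn -1.18 t 10.95 rpy [-3.1413e+00 -2.0000e-04  1.5160e+00]
```

```bash
python3 -m creep '[[1,2,0.3,-0.3,-0.3],[1,4,0.6,-0.3,-0.6],[1,6,0.9,-0.3,-0.9],[1,8,1.2,-0.3,-1.2],[1,10,1.4,-0.3,-1.2],[1,11.7,1.6,-0.3,-1.2],[1,11.7,1.6,-0.3,-1.2],[1,11.7,1.6,-0.3,-1.2],[1,11.7,1.6,-0.3,-1.2]]'; python3 -c "
from h import *
go(*cad(-.066,0),.06,1.681)
shot('wrist','w4.png',None,1.5)
print(imaging.camera_model('wrist'))"
```

```text
time: 11.85
eef_pos: [0.4984, -0.0345, 0.1284]
tool_rot: [-3.14, -0.0, 1.683]
wrist_force: [0.8, -1.1, -0.8]
gripper_width: 0.11
gripper_force: 30.0
shift [ 0.07 -0.03  2.73] turn 0.01 t 11.85 rpy [-3.1399e+00 -1.0000e-04  1.6831e+00]
{'vfov': 58.96701702901128, 'cx': 256.4801623760243, 'cy': 190.12821017628875, 'position': array([0.49084336, 0.03077083, 0.29375973]), 'rotation': array([-0.24123875,  0.00075931,  0.11103799])}
```

View pics/w4.png

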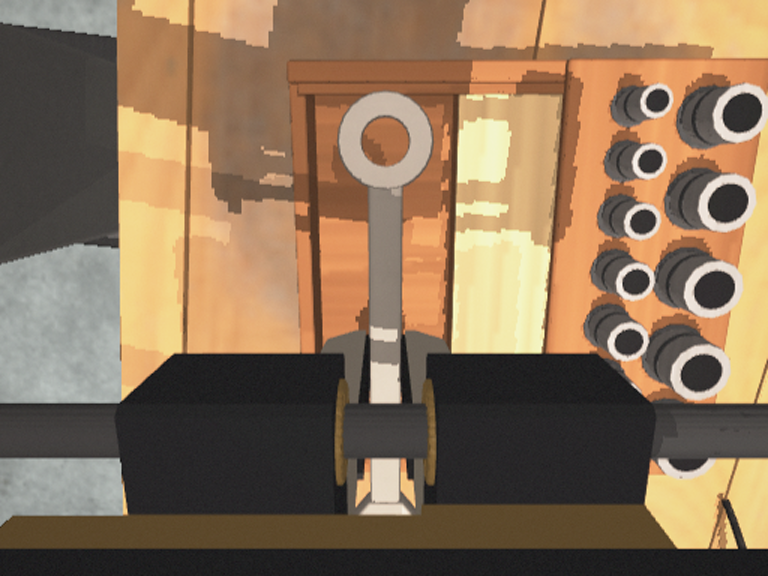

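The wrench is held flat above the open well: ring tip at (386,92), front wall inner edge about (306,96), lid front edge at (456,200), left lip at (510,95).

```bash
python3 - <<'E'
from h import *
m=imaging.camera_model('wrist')
def tocad(p):
    d=p-C; return np.array([np.cos(YAW)*d[0]+np.sin(YAW)*d[1],-np.sin(YAW)*d[0]+np.cos(YAW)*d[1]]).round(4)
c=lambda u,v,z: tocad(pix2w(m,(u+.5)/1.5-.5,(v+.5)/1.5-.5,z)[:2])
s=bot.read_state(); z=s['eef_pos'][2]+.003
print('tcp',tocad(s['eef_pos'][:2]),'ring',c(386,92,z),'shank',c(385,250,z),'wall',c(306,110,.038),'lid',c(455,150,.038),c(450,300,.038),'lip',c(510,94,.042),'cadFL',c(288,60,.042))
E
```

```text
tcp [-0.0651 -0.0022] ring [-0.0654  0.0837] shank [-0.0656  0.0357] wall [-0.1034  0.087 ] lid [-0.0318  0.0687] [-0.0318 -0.0068] lip [-0.0075  0.0938] cadFL [-0.1103  0.1084]
```

```bash
python3 -m creep '[[1,0,-0.08,1,0],[1,0,-0.08,2,0],[1,0,-0.08,2.8,0],[1,0,-0.08,3.4,0],[1,0,-0.08,3.4,0],[1,0,-0.08,3.4,0]]'; python3 -m creep '[[1,0,0,0.4,0],[1,0,0,0.8,0],[1,0,0,1.1,0],[1,0,0,1.2,0],[1,0,0,1.2,0],[1,0,0,1.2,0]]'
```

```text
time: 12.5
eef_pos: [0.4971, -0.0346, 0.045]
tool_rot: [3.142, 0.0, 1.683]
wrist_force: [0.6, 0.3, -1.6]
gripper_width: 0.11
gripper_force: 30.0
time: 13.1
eef_pos: [0.497, -0.034, 0.0147]
tool_rot: [3.141, 0.0, 1.684]
wrist_force: [-0.2, 0.3, -1.3]
gripper_width: 0.112
gripper_force: 30.0
```

```bash
python3 -m creep '[[1,0,0,0.1,0],[1,0,0,0.16,0],[1,0,0,0.2,0],[1,0,0,0.2,0],[1,0,0,0.2,0]]'
```

```text
time: 13.6
eef_pos: [0.4969, -0.034, 0.0096]
tool_rot: [3.142, 0.0, 1.684]
wrist_force: [-0.4, -0.3, -1.0]
gripper_width: 0.112
gripper_force: 30.0
```

```bash
python3 -m creep '[[1,0,0,0.02,0],[1,0,0,0.04,0],[1,0,0,0.04,0],[1,0,0,0.04,0]]'
```

```text
time: 14.0
eef_pos: [0.4969, -0.034, 0.0085]
tool_rot: [3.142, 0.0, 1.684]
wrist_force: [0.3, -0.6, -1.8]
gripper_width: 0.118
gripper_force: 30.0
```

```bash
python3 -m creep '[[0.5,0,0,0,0],[0.5,0,0,0,0],[0.5,0,0,0,0],[0.5,0,0,0,0],[0.5,0,0,0,0],[0.5,0,0,-0.6,0],[0.5,0,0,-1.5,0],[0.5,0,0,-3,0],[0.5,0,0,-4.8,0],[0.5,0,0,-4.8,0]]';  python3 -c "
from h import *
shot('wrist','w5.png',None,1.5)
go(*cad(-.010,0),.055,1.681)"
```

```text
time: 15.0
eef_pos: [0.4992, -0.0343, 0.1359]
tool_rot: [3.133, 0.002, 1.684]
wrist_force: [0.2, -0.4, -0.3]
gripper_width: 0.251
gripper_force: 0.0
shift [0.06 2.19 3.12] turn 0.02 t 15.05 rpy [3.1359e+00 1.4000e-03 1.6836e+00]
```

View pics/w5.png

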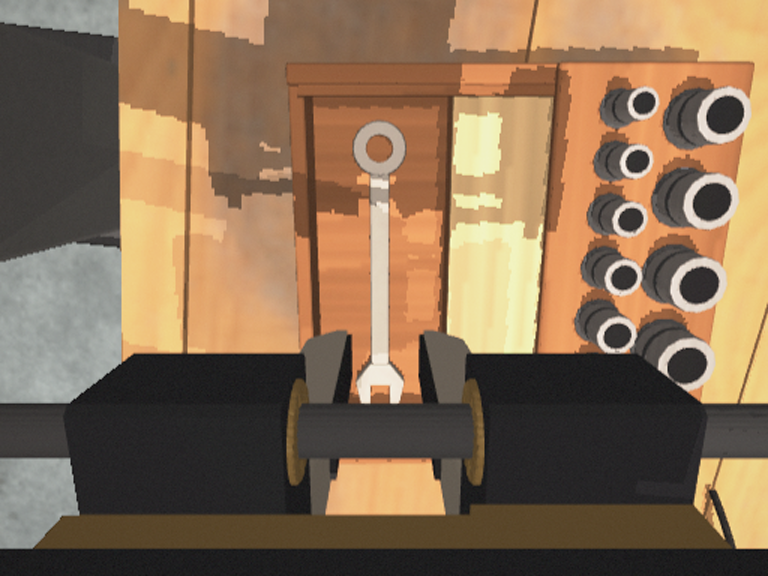

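The wrench lies flat in the well, ring at (380,148) and jaw at (380,385), with the lid clear behind it. Now shut the fingers and press on the lid strip.

```bash
python3 -m creep '[[1,0.05,1.2,0,0],[1,0.05,2.2,0,0],[1,0.05,2.2,0,0],[1,0.05,2.2,1,0],[1,0.05,2.2,2,0],[1,0.05,2.2,2.8,0],[1,0.05,2.2,3.1,0],[1,0.05,2.2,3.1,0],[1,0.05,2.2,3.1,0],[1,0.05,2.2,3.1,0]]' 20;  python3 -c "
from h import *
go(*cad(-.010,0),.0385,1.681)"
```

```text
time: 16.05
eef_pos: [0.5519, -0.0267, 0.0523]
tool_rot: [3.14, 0.0, 1.684]
wrist_force: [-0.0, 0.5, -0.8]
gripper_width: 0.007
gripper_force: 0.0
shift [-0.    0.05  0.55] turn 0.02 t 16.05 rpy [3.1400e+00 3.0000e-04 1.6836e+00]
```

```bash
python3 -m creep '[[1,0,0,0.3,0],[1,0,0,0.45,0],[1,0,0,0.5,0],[1,0,0,0.5,0],[1,0,0,0.5,0]]'
```

```text
time: 16.55
eef_pos: [0.5514, -0.0266, 0.0385]
tool_rot: [-3.142, -0.0, 1.684]
wrist_force: [0.8, 0.4, -0.6]
gripper_width: 0.006
gripper_force: 0.0
```

```bash
python3 -m creep '[[1,0,0,0.02,0],[1,0,0,0.03,0],[1,0,0,0.03,0],[1,0,0,0.03,0]]'
```

```text
time: 16.95
eef_pos: [0.5515, -0.0266, 0.0382]
tool_rot: [3.141, 0.0, 1.684]
wrist_force: [-2.0, 0.3, 5.9]
gripper_width: 0.004
gripper_force: 2.9
```

```bash
python3 -m creep '[[1,0,0,0.012,0],[1,0,0,0.022,0],[1,0,0,0.022,0],[1,0,-0.08,0.022,0],[1,0,-0.16,0.022,0],[1,0,-0.24,0.022,0],[1,0,-0.32,0.022,0]]'
```

```text
time: 17.65
eef_pos: [0.5444, -0.0274, 0.0382]
tool_rot: [3.139, 0.0, 1.684]
wrist_force: [3.7, 1.4, 5.8]
gripper_width: 0.009
gripper_force: 2.8
```

```bash
python3 -m creep '[[1,0,0,0.01,0],[1,0,0,0.018,0],[1,0,0,0.018,0]]'; python3 -m creep '[[1,0,-0.08,0,0],[1,0,-0.16,0,0],[1,0,-0.24,0,0],[1,0,-0.32,0,0]]'
```

```text
time: 17.95
eef_pos: [0.5442, -0.0274, 0.0382]
tool_rot: [3.14, 0.0, 1.684]
wrist_force: [-1.7, 0.8, 12.6]
gripper_width: 0.004
gripper_force: 6.2
time: 18.35
eef_pos: [0.5368, -0.0283, 0.0382]
tool_rot: [3.138, 0.0, 1.684]
wrist_force: [3.1, 2.1, 8.7]
gripper_width: 0.009
gripper_force: 4.5
```

```bash
python3 -m creep '[[1,0,-0.05,0.01,0],[1,0,-0.15,0.01,0],[1,0,-0.25,0.01,0],[1,0,-0.35,0.01,0],[1,0,-0.45,0.01,0],[1,0,-0.55,0.01,0]]'
```

```text
time: 18.95
eef_pos: [0.5233, -0.0299, 0.0382]
tool_rot: [3.138, 0.0, 1.684]
wrist_force: [3.2, 1.5, 10.5]
gripper_width: 0.002
gripper_force: 5.4
```

```bash
python3 -m creep '[[1,0,-0.1,0.006,0],[1,0,-0.2,0.006,0],[1,0,-0.3,0.006,0],[1,0,-0.4,0.006,0],[1,0,-0.5,0.007,0],[1,0,-0.6,0.007,0],[1,0,-0.7,0.007,0],[1,0,-0.8,0.007,0]]'
```

```text
time: 19.75
eef_pos: [0.5035, -0.0321, 0.0381]
tool_rot: [3.137, 0.0, 1.684]
wrist_force: [3.1, 2.1, 11.8]
gripper_width: 0.003
gripper_force: 6.1
```

```bash
python3 -m creep '[[1,0,-0.1,0.002,0],[1,0,-0.2,0.002,0],[1,0,-0.3,0.002,0],[1,0,-0.4,0.003,0],[1,0,-0.5,0.003,0],[1,0,-0.6,0.003,0],[1,0,-0.7,0.003,0],[1,0,-0.8,0.003,0]]'; python3 -c "
from h import *
shot('wrist','w6.png',(170,40,400,240),3.4)
print(imaging.camera_model('wrist'))"
```

```text
time: 20.55
eef_pos: [0.4837, -0.0344, 0.0381]
tool_rot: [3.137, 0.0, 1.684]
wrist_force: [3.2, 1.6, 12.5]
gripper_width: 0.002
gripper_force: 6.5
{'vfov': 58.96701702901128, 'cx': 256.4801623760243, 'cy': 190.12821017628875, 'position': array([0.47473106, 0.03113186, 0.20320547]), 'rotation': array([-0.24178408, -0.00458359,  0.11234979])}
```

View pics/w6.png

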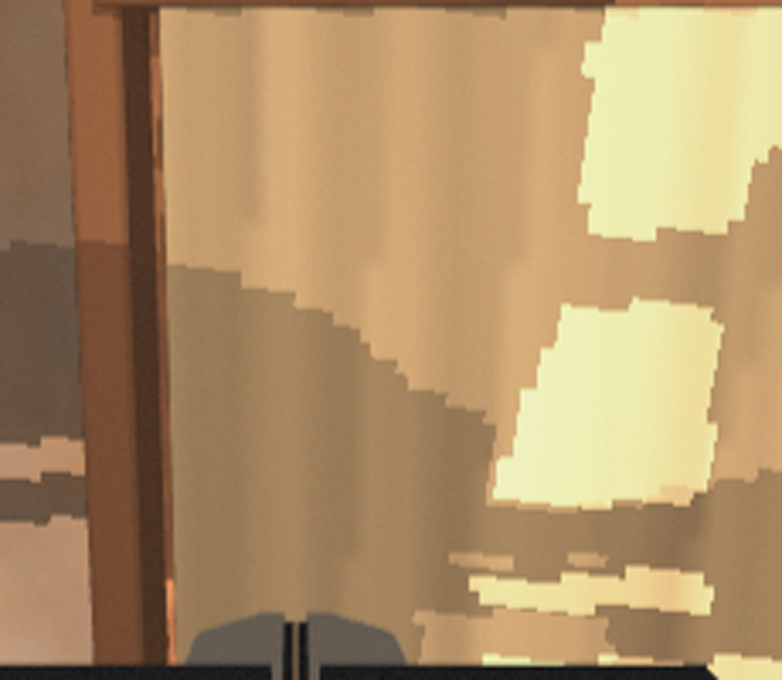

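The lid's front edge (167,300) is about 5 mm short of the wall's inner edge (133,300), taking the 53 px wall as 8 mm. I'll push until it stops.

```bash
python3 -m creep '[[1,0,-0.07,0,0],[1,0,-0.14,0,0],[1,0,-0.2,0,0],[1,0,-0.24,0,0],[1,0,-0.27,0,0],[1,0,-0.27,0,0]]'
```

```text
time: 21.2
eef_pos: [0.4774, -0.0353, 0.0382]
tool_rot: [3.136, 0.001, 1.684]
wrist_force: [7.3, 1.4, 11.3]
gripper_width: 0.003
gripper_force: 5.3
```

Horizontal force rose to 7.3 N, so the lid has met the wall. Lift and check.

```bash
python3 -m creep '[[1,0,0,-0.1,0],[1,0,0,-0.6,0],[1,0,0,-1.6,0],[1,0,0,-3,0],[1,0,0,-4,0],[1,0,0,-4,0],[1,0,0,-4,0],[1,0,0,-4,0]]'; python3 -c "
from h import *
shot('wrist','w7.png',(190,70,400,240),3.5)
print(bot.read_state()['wrist_force'])"
```

```text
time: 22.0
eef_pos: [0.4749, -0.0352, 0.1354]
tool_rot: [-3.14, -0.0, 1.684]
wrist_force: [-0.1, 0.1, 0.7]
gripper_width: 0.002
gripper_force: 0.0
[ 0.31577943 -0.20130111 -0.19858167]
```

View pics/w7.png

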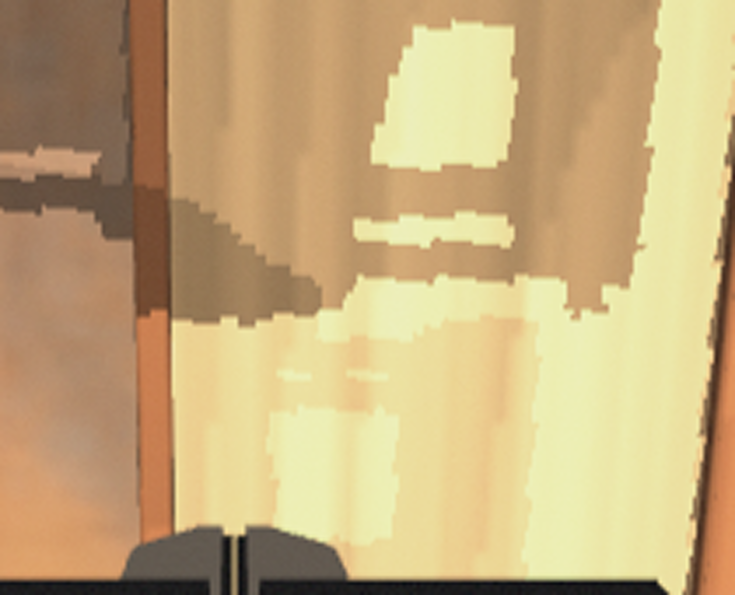

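The lid now butts against the front wall: its edge at (170,300) meets the wall band (135–170) with no gap, and the arm is clear.

```bash
python3 -c "
from bench import bot
print(bot.close_job())"
```

```text
the job is handed in; nothing more can be done
None
```

The wrench is lying flat in the well and the lid is slid fully shut over it. The highest pressing force I read on the lid was about 14 N, well under the 30 N limit. I handed the job in at about 22 s, and no verdict came back.

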